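Lay out the stamping set

ROBOT

A 6-joint arm with a two-finger parallel gripper is mounted at the origin on a cart in front of the work surface, level with it; the furniture and walls round the work are solid. World frame = base frame: x ahead of the robot, y to its left, z up, the work surface at z = 0. Lengths are in m, angles in rad, forces in N, time in s.
With the tool pointing down it reaches from about 0.35 to 0.725 m from the base axis. Payload 4.3 kg.
Tool frame: the origin (TCP) lies at the very end of the fingers, on their centre line; the grasp point (between the pads) lies robot.grip_point_offset behind it (robot.grip_point_offset is the distance from the TCP to the grasp point, in m); z points along the fingers, y is the line along which they close (so a half turn about z gives the same grasp; the last joint's range is limited). The gripper opens to 85 mm and grips with 20 to 120 N. Pads are 22 mm wide; open, the fingers measure 114 mm over their backs; the gripper's body (76 mm by 85 mm) begins 54 mm behind the grasp point. The pads swing forward as they close: fully open they stand 13 mm farther back than shut.
Start: joints at [-1.409, 0.377, 0.081, 1.274, 0, 1.46], TCP at [0.154, -0.554, 0.208] pointing down, gripper open.
Joint ranges: [-2.72, 2.72], [-0.84, 1.66], [-1.02, 1.22], [-1.77, 2.12], [-1.37, 1.28], [-3.14, 3.14]. Speed limits (rad/s): [2.57, 2.57, 3.14, 3.14, 3.14, 3.14].

INTERFACE

Orientations are given as a unit quaternion [x, y, z, w].
In Python, from workcell import sense, imaging, robot gives the robot as it stands.
- The arm moves only by the tool play_rows, never from a script. Its arguments are lists of equal length, an entry for each row: "xyz": the shift along the world's x, y, z in cm, a list of three; "angular": the turn, a rotation vector about the world's x, y, z in degrees, a list of three; "jaw": the opening, from 0 (shut) to 1 (fully open). A call has 1 to 10 rows; each row shifts and turns the commanded pose from where the row before left it; what a row does not reach is not made up. A row lasts 1/8 s, in which the tool goes at most 62.5 mm and 10.7 degrees, less where a joint would pass 70% of its speed; a pose out of reach is approached as far as the arm can. A call is refused whole if a number of a shift passes 6.25 or a number of a turn 10.7, either way. A call with a gripper value outside its range is refused whole. The fingers move at their own pace and stop on an object; the grip force is fixed at half the most. Time passes only in rows, so rows that do not move let the fingers close. It gives the time, the measured TCP pose, the force, the opening and the grip force at its end, in the units of the state.
- sense(): the state, without advancing time (a new reading comes with each control period).
- imaging.capture(name): name is "scene" or "top" or "wrist"; returns the picture (384x512x3 uint8, red, green, blue); there is no depth.
- imaging.camera_params(name): a dict with "fov_y" (degrees; the focal length in pixels is half the picture's height over the tangent of half this angle, whatever the lens; pixels are square), "cx", "cy" (the principal point, pixels), "D" ([k1, k2, p1, p2, k3] as OpenCV has them; the pictures are not rectified), "extrinsics" (4x4, takes a point from camera to world coordinates); the wrist camera has in their place "T_tool_cam" (4x4, takes a point from camera to tool coordinates, whose origin is the TCP and whose axes are the flange's). Camera axes: x right, y up, looking along -z (the intrinsics and any distortion apply to the point x, -y, -z); pixel columns grow to the right and rows downward; lengths in m; the calibration is good to about 2 mm. A picture is of the moment at which its call begins: read the wrist's pose just before it. camera_params takes no time and is no camera call.
- robot.job_done(): hands the job in; it is judged then, once.
The state is a dict: "clock": time; "joint_pos": joint angles; "joint_velocities": joint speeds; "joint_torque": joint torques, N m; "eef_pos": TCP position; "orientation": TCP orientation; "ft_force": force on the tool from outside, world axes, zero at the start; "torque": the same for the moment, N m; "width": finger opening in m; "grip_force": force on a finger pad.
Only numpy, scipy, OpenCV 4.12 (cv2) and the standard library are available. Lean on these libraries where they do the work, as an engineer would, in place of code of your own. Each camera call takes 0.05 s, during which the arm holds its last target. There are 200 camera calls.

TASK

Lay out the stamping set on the desk. Stand the blue ink bottle in the middle of the walnut pen tray; on the tray's long centre line, stand the dark stamp midway between the bottle and the end of the tray that is nearer the green ink-pad tin, and the brass pencil sharpener midway between the bottle and the other end; stand the lighter brown stamp on the middle of the green tin's lid. All four end upright and let go, and the sand timer and the bell stay where they are.

Things in the scene. Friction and masses are not known exactly. Their poses are not given: they have to be found in the camera images.
- pen_tray: Walnut pen tray, 107 x 300 mm and 18 mm high, open on top; it does not move. Origin: centre of its underside; its y axis runs along its length, x across, z up. Inner floor 4 mm above the origin, 96 mm wide (x) and 290 mm long (y, from -145 to +145); the walls are 5 to 6 mm thick, the long ones 18 mm high, the end ones 16 mm. The two ends look alike. It is empty at the start.
- ink_pad_tin: Dark green flat ink-pad tin with a closed lid, 61 (x) x 90 (y) mm and 17 mm high; it does not move and the lid stays shut. Flat top. Origin: centre of its underside, z up. It lies beyond one end of the tray, on the tray's +y or -y side.
- ink_bottle: Squat dark blue ink bottle with a black screw cap, standing. Faceted body 52 mm across and 42 mm high, cap 34 mm across up to 58 mm; about 0.12 kg. Origin: centre of its underside, z up.
- dark_stamp: Turned hand stamp of very dark, almost black wood, standing on its rubber face. Round foot 37 mm across up to 16 mm, waist 24 mm across, bulbous grip about 31 mm across from 27 to 70 mm (total height 70 mm); grip it at about 50 mm; about 0.05 kg. Origin: centre of its underside, z up.
- brown_stamp: Turned hand stamp of lighter, orange-brown wood, standing on its rubber face. Round foot 36 mm across up to 16 mm, waist 24 mm across, bulbous grip about 30 mm across from 26 to 74 mm (total height 74 mm); grip it at about 50 mm; about 0.05 kg. Origin: centre of its underside, z up.
- sharpener: Round brass pencil sharpener, a cylinder 29 mm across and 25 mm high with a hole in its top, standing; 0.06 kg. Origin: centre of its underside, z up.
- sand_timer: Bystander: sand timer in a turned wooden frame, 56 mm across, 100 mm high, standing loose beyond the end of the tray that is away from the tin. Origin: centre of its underside, z up.
- brass_bell: Bystander: brass hand bell, 62 mm across at the mouth, handle 20 mm thick, 93 mm high, standing loose. Origin: centre of its underside, z up.

How it is judged:
At the end, for the whole second after the job is handed in: On the tray floor: bottle within 15 mm of the middle each way; dark stamp 60-110 mm from it toward the tin, sharpener as far the other way, both within 18 mm of the centre line. Brown stamp on the lid within 15 mm of its middle. All upright to 0.1 rad, let go, at rest (y of ink_bottle in the frame of pen_tray between -0.015 and 0.015 m and x of ink_bottle in the frame of pen_tray between -0.015 and 0.015 m and z of ink_bottle in the frame of pen_tray between 0 and 0.01 m and horizontal distance between brown_stamp and ink_pad_tin below 0.015 m and z of brown_stamp in the frame of ink_pad_tin between 0.012 and 0.022 m and angle between each of ink_bottle, dark_stamp, brown_stamp, sharpener's own z axis and vertical below 0.1 rad and linear speed of each of ink_bottle, dark_stamp, brown_stamp, sharpener below 0.02 m/s and angular speed of each of ink_bottle, dark_stamp, brown_stamp, sharpener below 0.3 rad/s and ((y of ink_pad_tin in the frame of pen_tray above 0 m and y of dark_stamp in the frame of pen_tray between 0.06 and 0.11 m and x of dark_stamp in the frame of pen_tray between -0.018 and 0.018 m and z of dark_stamp in the frame of pen_tray between 0 and 0.01 m and y of sharpener in the frame of pen_tray between -0.11 and -0.06 m and x of sharpener in the frame of pen_tray between -0.018 and 0.018 m and z of sharpener in the frame of pen_tray between 0 and 0.01 m) or (y of ink_pad_tin in the frame of pen_tray below 0 m and y of dark_stamp in the frame of pen_tray between -0.11 and -0.06 m and x of dark_stamp in the frame of pen_tray between -0.018 and 0.018 m and z of dark_stamp in the frame of pen_tray between 0 and 0.01 m and y of sharpener in the frame of pen_tray between 0.06 and 0.11 m and x of sharpener in the frame of pen_tray between -0.018 and 0.018 m and z of sharpener in the frame of pen_tray between 0 and 0.01 m))); the robot touches nothing.
It fails at once if the sand timer is pushed more than 15 mm from its place or tipped over (distance of sand_timer from where it was at the start of the episode above 0.015 m or angle between sand_timer's own z axis and vertical above 0.5 rad).
It fails at once if the bell is pushed more than 15 mm from its place or tipped over (distance of brass_bell from where it was at the start of the episode above 0.015 m or angle between brass_bell's own z axis and vertical above 0.5 rad).
It also fails if it takes over 109 s, if anything falls off the work surface, if the arm or the gripper's body presses on something with over 40 N, if the wrist force passes 120 N, or if a joint passes its speed limit or range.

## Working session

There is one attempt and no reset: what is moved stays moved. The work goes in short steps, Python scripts to look and compute and a tool call to move; the robot and the scene stay as the last step left them, time stands still between calls to the robot, and variables do not carry over. Pictures are saved under pics/ and viewed, at most 14 in all, crops included, and the job is handed in when it is done.

Besides the shell and the picture viewer there is one more tool, called after "Call:" by a JSON object that holds its "method" and its "body". play_rows: Moves the arm, as the interface text tells. Its arguments: {"type":"object","properties":{"xyz":{"type":"array"},"angular":{"type":"array"},"jaw":{"type":"array"}},"required":["xyz","angular","jaw"]}

```bash
mkdir -p pics; ls
python3 - <<'E'
from workcell import sense, imaging, robot
import cv2
for n in ("scene","top"):
    im=imaging.capture(n); cv2.imwrite(f"pics/{n}0.png",im[...,::-1])
for n in ("scene","top","wrist"): print(n,imaging.camera_params(n))
print(sense(),robot.grip_point_offset)
E
```

```text
pics
scene {'fov_y': 53.936533758937244, 'cx': 252.65300399073814, 'cy': 196.60429249461183, 'D': array([0.04016666, 0.        , 0.        , 0.        , 0.        ]), 'extrinsics': array([[-0.54208485,  0.47581896, -0.6926329 , -0.39219495],
       [-0.84032296, -0.3058126 ,  0.44758907,  0.57107411],
       [ 0.0011555 ,  0.82466658,  0.56561797,  0.74345362],
       [ 0.        ,  0.        ,  0.        ,  1.        ]])}
top {'fov_y': 57.60633281311843, 'cx': 255.56692113123563, 'cy': 184.41588174577785, 'D': array([0.0251452, 0.       , 0.       , 0.       , 0.       ]), 'extrinsics': array([[ 0.01938412,  0.99867411, -0.04768938,  0.43592875],
       [-0.99967937,  0.01858226, -0.01720046,  0.00461033],
       [-0.01629148,  0.0480075 ,  0.99871411,  1.20291922],
       [ 0.        ,  0.        ,  0.        ,  1.        ]])}
wrist {'fov_y': 69.25559029275821, 'cx': 254.6799125558735, 'cy': 193.79150767991933, 'D': array([-0.04032288,  0.        ,  0.        ,  0.        ,  0.        ]), 'T_tool_cam': array([[ 9.75416264e-04,  9.60205659e-01,  2.79292216e-01,
         7.21868131e-
[... 277 characters left out ...]
'joint_pos': array([-1.40931643e+00,  3.78051385e-01,  7.97666702e-02,  1.27439499e+00,
       -3.02544092e-05,  1.46048597e+00]), 'joint_velocities': array([-0.00100947, -0.00183185,  0.00195109,  0.00143022,  0.00105368,
       -0.0004234 ]), 'joint_torque': array([ 1.56846592e-03, -4.64692104e+01,  2.70583498e+01,  1.20627339e-02,
       -5.53359564e-05, -2.65463640e-06]), 'eef_pos': array([ 0.15425073, -0.55326938,  0.20682208]), 'orientation': array([ 9.90780017e-01,  1.35477194e-01, -3.92124807e-05, -9.40992438e-04]), 'ft_force': array([0.15560092, 0.17677842, 0.25255178]), 'torque': array([ 0.01447984,  0.01331018, -0.00418952]), 'grip_force': 0.0, 'width': 0.08534433481321384} 0.0187
```

View pics/scene0.png

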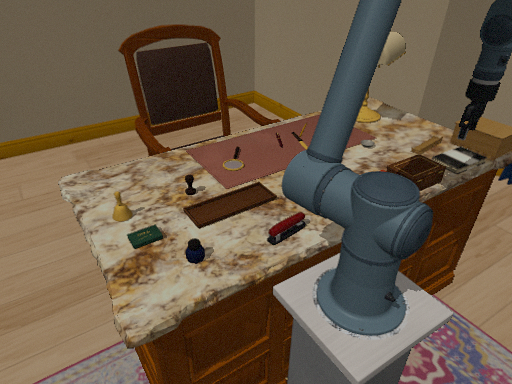

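View pics/top0.png

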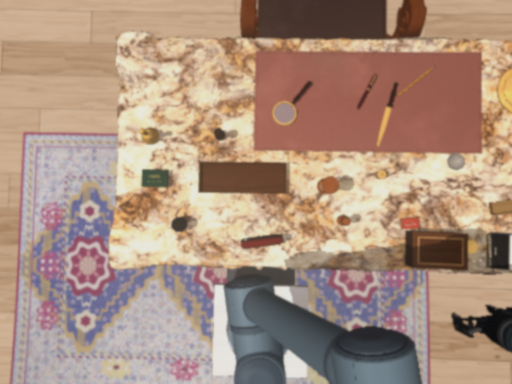

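Top view (up = +x, left = +y): tray at (243,177), tin at (155,177) on its +y side, bell at (149,134), dark stamp at (220,133) and bottle at (180,223). The timer is around (330,185), probably the brown stamp at (345,219) and the sharpener at (382,174). I'll enlarge the relevant parts.

Run:
```python
import cv2,numpy as np
t=cv2.imread("pics/top0.png")
a=cv2.resize(t[115:250,125:325],None,fx=4,fy=4,interpolation=cv2.INTER_CUBIC)
b=cv2.resize(t[140:240,300:480],None,fx=4,fy=4,interpolation=cv2.INTER_CUBIC)
cv2.imwrite("pics/ca.png",a);cv2.imwrite("pics/cb.png",b)
```

```text
(no output)
```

View pics/ca.png

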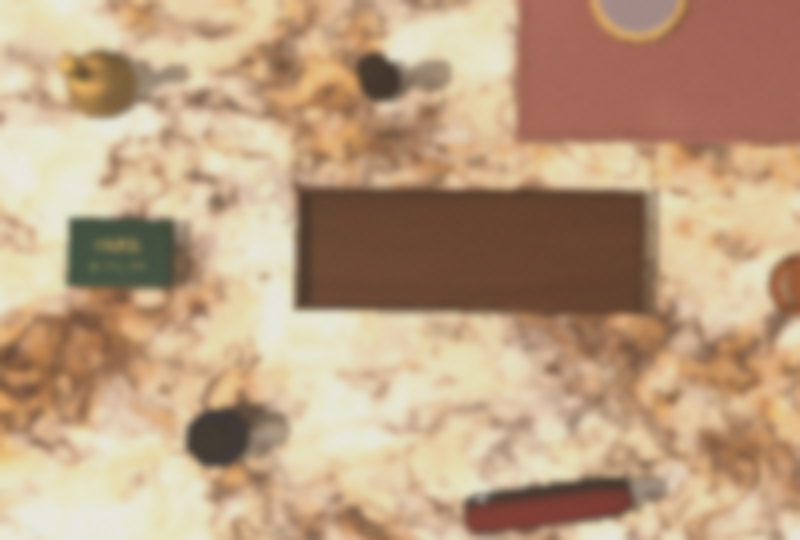

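View pics/cb.png

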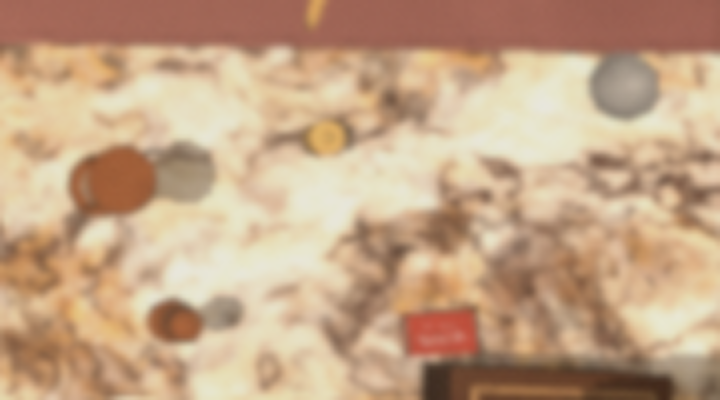

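ca: tin (corners ~(68,218)-(173,288)), tray (297,188)-(655,310), bottle cap at (217,437), dark stamp grip at (378,75). cb: timer at (115,180), brown stamp at (175,320), sharpener at (327,137).

```bash
cat > h.py <<'E'
import cv2,numpy as np
from workcell import sense, imaging, robot
from scipy.spatial.transform import Rotation as R
def cam(n,st=None):
    p=imaging.camera_params(n); f=192/np.tan(np.radians(p["fov_y"])/2)
    K=np.array([[f,0,p["cx"]],[0,f,p["cy"]],[0,0,1]])
    if n=="wrist":
        st=st or sense(); T=np.eye(4); T[:3,:3]=R.from_quat(st["orientation"]).as_matrix(); T[:3,3]=st["eef_pos"]; E=T@p["T_tool_cam"]
    else: E=p["extrinsics"]
    return K,p["D"],E
def ray(c,uv):
    K,D,E=c; x=cv2.undistortPoints(np.array([[uv]],float),K,D)[0,0]
    d=E[:3,:3]@np.array([x[0],-x[1],-1]); return E[:3,3],d/np.linalg.norm(d)
def plane(c,uv,z):
    o,d=ray(c,uv); return o+d*(z-o[2])/d[2]
def tri(rs):
    A=0;b=0
    for o,d in rs:
        P=np.eye(3)-np.outer(d,d);A=A+P;b=b+P@o
    x=np.linalg.solve(A,b)
    return x,[np.linalg.norm((np.eye(3)-np.outer(d,d))@(x-o)) for o,d in rs]
def snap(n,f):
    st=sense(); im=imaging.capture(n)[...,::-1].copy(); cv2.imwrite(f"pics/{f}.png",im); return im,cam(n,st)
E
python3 - <<'E'
from h import *
np.set_printoptions(precision=4,suppress=True)
c=cam("top"); A=lambda u,v:((u+.5)/4+125-.5,(v+.5)/4+115-.5); B=lambda u,v:((u+.5)/4+300-.5,(v+.5)/4+140-.5)
for n,uv,z in [("tin",A(120,253),.017),("tinL",A(69,253),.017),("tinR",A(172,253),.017),("trayL",A(297,249),.017),("trayR",A(655,250),.017),("trayTop",A(476,189),.018),("trayBot",A(476,310),.018),
 ("bottle",A(217,437),.058),("dark",A(377,74),.05),("bell",A(105,83),.0),("bellh",A(75,68),.085),("brown",B(185,323),.008),("brown grip",B(167,318),.06),("sharp",B(327,137),.025),("timer top",B(130,179),.1),("timer bot",B(92,183),.01),("stapler",A(550,505),.03)]:
    print(n,plane(c,uv,z))
E
```

```text
tin [0.5085 0.3699 0.017 ]
tinL [0.5077 0.4134 0.017 ]
tinR [0.5093 0.3255 0.017 ]
trayL [0.5147 0.2189 0.017 ]
trayR [ 0.5194 -0.086   0.017 ]
trayTop [0.5687 0.0672 0.018 ]
trayBot [0.4656 0.0651 0.018 ]
bottle [0.3567 0.2727 0.058 ]
dark [0.6598 0.15   0.05  ]
bell [0.6574 0.393  0.    ]
bellh [0.6535 0.3902 0.085 ]
brown [ 0.3767 -0.2832  0.008 ]
brown grip [ 0.383  -0.2562  0.06  ]
sharp [ 0.5354 -0.3961  0.025 ]
timer top [ 0.4932 -0.2173  0.1   ]
timer bot [ 0.4939 -0.2033  0.01  ]
stapler [ 0.3039 -0.0007  0.03  ]
```

Call:
{"method": "play_rows", "body": {"xyz": [[5.3, 2.5, 0], [5.3, 2.5, 0], [5.3, 2.5, 0], [5.3, 2.5, 0], [5.3, 2.5, 0], [5.3, 2.5, 0], [5.3, 2.5, 0], [0, 0, 0]], "angular": [[0, 0, 10.6], [0, 0, 10.6], [0, 0, 10.6], [0, 0, 10.6], [0, 0, 10.6], [0, 0, 10.6], [0, 0, 10.6], [0, 0, 0]], "jaw": [1, 1, 1, 1, 1, 1, 1, 1]}}

```text
clock: 1.1
eef_pos: [0.5284, -0.3761, 0.2063]
orientation: [0.706, 0.708, 0.0, -0.001]
ft_force: [-0.1, -1.0, -0.8]
width: 0.0854
grip_force: 0.0
```

Run:
```python
from h import *
im,c=snap("wrist","w1")
```

```text
(no output)
```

View pics/w1.png

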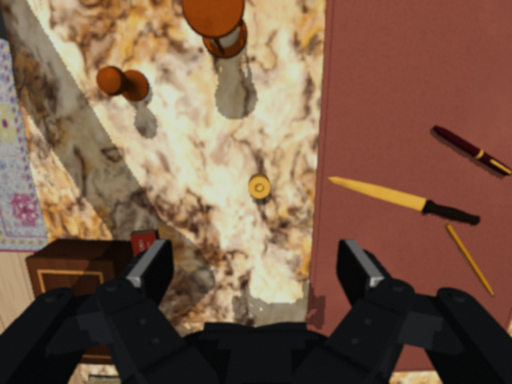

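Sharpener top ring at (259,187). The brown stamp's top is at (110,80) and its foot at (134,86); the timer is at the top edge (213,10).

```bash
cat >> h.py <<'E'
import pickle
def blob(im,lo,hi,near,r=40):
    h=cv2.cvtColor(im,cv2.COLOR_BGR2HSV); m=cv2.inRange(h,np.array(lo),np.array(hi))
    k=np.zeros_like(m); cv2.circle(k,tuple(int(v) for v in near),r,255,-1); m&=k
    m=cv2.morphologyEx(m,cv2.MORPH_OPEN,np.ones((3,3),np.uint8))
    m=cv2.morphologyEx(m,cv2.MORPH_CLOSE,np.ones((7,7),np.uint8))
    cs=cv2.findContours(m,cv2.RETR_EXTERNAL,cv2.CHAIN_APPROX_NONE)[0]
    return max(cs,key=cv2.contourArea)
E
python3 - <<'E'
from h import *
im=cv2.imread("pics/w1.png"); c=cam("wrist"); pickle.dump(c,open("w1.pkl","wb"))
h=cv2.cvtColor(im,cv2.COLOR_BGR2HSV)
print(h[187,240:280:2].tolist()); print(h[82,90:155:3].tolist())
E
```

```text
[[32, 38, 216], [27, 49, 215], [24, 56, 214], [22, 58, 215], [19, 113, 206], [19, 179, 215], [19, 181, 214], [19, 184, 186], [19, 184, 168], [21, 179, 207], [21, 175, 216], [19, 184, 190], [19, 183, 194], [20, 180, 215], [20, 179, 214], [18, 148, 171], [15, 100, 163], [16, 100, 165], [17, 100, 178], [18, 97, 195]]
[[18, 104, 206], [18, 97, 211], [14, 131, 169], [12, 234, 124], [12, 231, 128], [12, 239, 127], [12, 239, 126], [12, 236, 123], [12, 234, 120], [12, 244, 113], [11, 236, 82], [12, 235, 39], [11, 247, 33], [11, 240, 34], [11, 231, 54], [12, 231, 73], [12, 241, 90], [12, 238, 106], [12, 237, 111], [13, 114, 96], [36, 26, 207], [25, 37, 213]]
```

Call:
{"method": "play_rows", "body": {"xyz": [[-4, 3, 0], [-4, 3, 0], [0, 0, 0], [0, 0, 0]], "angular": [[0, 0, 0], [0, 0, 0], [0, 0, 0], [0, 0, 0]], "jaw": [1, 1, 1, 1]}}

```text
clock: 1.65
eef_pos: [0.4448, -0.3199, 0.2082]
orientation: [0.709, 0.705, -0.0, 0.001]
ft_force: [0.9, -0.7, 0.1]
width: 0.0858
grip_force: 0.0
```

Run:
```python
from h import *
im,c=snap("wrist","w2"); pickle.dump(c,open("w2.pkl","wb"))
# predict pixel of sharpener & brown from top estimate
K,D,E=c
def proj(p):
    q=np.linalg.inv(E)@np.append(p,1); return cv2.projectPoints(np.array([[q[0],-q[1],-q[2]]]),np.zeros(3),np.zeros(3),K,D)[0].ravel()
print(proj([.535,-.396,.025]),proj([.38,-.272,.074]),proj([.38,-.272,0]))
```

```text
[320.12850792 225.00069621] [191.87691495 135.39235315] [203.98607876 130.95939421]
```

View pics/w2.png

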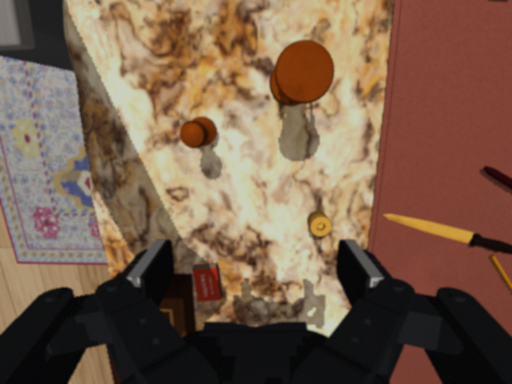

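w2: sharpener top at (321,226), brown stamp top at (192,134), timer top at (303,71).

```bash
cat >> h.py <<'E'
def circ(im,lo,hi,uv,half,r0,r1):
    h=cv2.cvtColor(im,cv2.COLOR_BGR2HSV); m=cv2.inRange(h,np.array(lo),np.array(hi))
    u,v=map(int,uv); x0,y0=max(u-half,0),max(v-half,0)
    g=cv2.cvtColor(im,cv2.COLOR_BGR2GRAY)[y0:v+half,x0:u+half]
    g=cv2.resize(g,None,fx=4,fy=4,interpolation=cv2.INTER_CUBIC)
    q=cv2.HoughCircles(g,cv2.HOUGH_GRADIENT,1,200,param1=120,param2=12,minRadius=4*r0,maxRadius=4*r1)
    if q is None: return None
    x,y,r=q[0,0]; return np.array([(x+.5)/4-.5+x0,(y+.5)/4-.5+y0,r/4])
E
python3 - <<'E'
from h import *
np.set_printoptions(precision=4,suppress=True)
V=[(cv2.imread(f"pics/w{i}.png"),pickle.load(open(f"w{i}.pkl","rb"))) for i in (1,2)]
for n,ps,r in [("sharp",[(259,187),(321,226)],(9,14)),("brown",[(110,80),(192,133)],(11,17)),("timer",[(213,10),(304,71)],(25,34))]:
    qs=[circ(im,(0,0,0),(255,255,255),p,r[1]+9,*r) for (im,c),p in zip(V,ps)]
    print(n,*qs); print(tri([ray(c,q[:2]) for (im,c),q in zip(V,qs)]))
    print(" clicked",tri([ray(c,q) for (im,c),q in zip(V,ps)])[0])
for (im,c),p in zip(V,[(134,86),(205,130)]): print("foot",plane(c,p,.012))
E
```

```text
sharp [258.5  186.25  11.75] [320.25 222.    13.55]
(array([ 0.5345, -0.3962,  0.0209]), [np.float64(0.00316558206651001), np.float64(0.003165582066510168)])
 clicked [ 0.5341 -0.3962  0.0308]
brown [111.     80.25   15.175] [200.25  132.25   16.025]
(array([ 0.3889, -0.2715,  0.0837]), [np.float64(0.003876819318443715), np.float64(0.0038768193184436795)])
 clicked [ 0.3776 -0.2713  0.0655]
timer [216.     34.25   30.925] [304.5    69.5    29.475]
(array([ 0.4936, -0.2184,  0.0665]), [np.float64(0.012719631831791875), np.float64(0.012719631831791952)])
 clicked [ 0.4921 -0.2138  0.0908]
foot [ 0.3795 -0.2738  0.012 ]
foot [ 0.3835 -0.2701  0.012 ]
```

Call:
{"method": "play_rows", "body": {"xyz": [[4.5, -3.8, 0], [4.4, -3.8, 0], [0, 0, -5], [0, 0, -5], [0, 0, -4], [0, 0, -2], [0, 0, 0]], "angular": [[0, 0, 0], [0, 0, 0], [0, 0, 0], [0, 0, 0], [0, 0, 0], [0, 0, 0], [0, 0, 0]], "jaw": [1, 1, 1, 1, 1, 0.8, 0.8]}}

```text
clock: 2.58
eef_pos: [0.5338, -0.395, 0.0454]
orientation: [0.709, 0.705, -0.0, -0.002]
ft_force: [-0.3, -0.8, 0.6]
width: 0.0682
grip_force: 0.0
```

Run:
```python
from h import *
im,c=snap("wrist","w3"); pickle.dump(c,open("w3.pkl","wb")); print(sense()["eef_pos"],sense()["orientation"])
```

```text
[ 0.53474694 -0.39568396  0.04723574] [ 7.08691157e-01  7.05518834e-01 -1.34348756e-05 -1.37426811e-04]
```

View pics/w3.png

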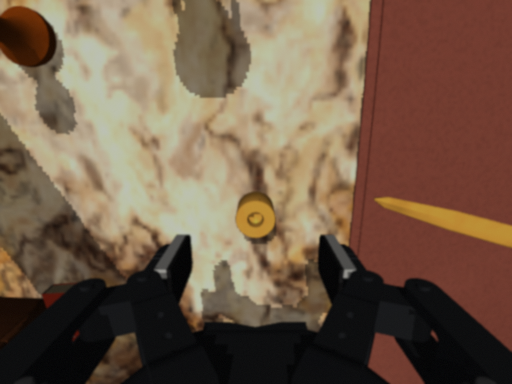

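Sharpener top at (255,216), centred between the fingers. Descend and grip.

Call:
{"method": "play_rows", "body": {"xyz": [[0, 0, -2.5], [0, 0, -1.6], [0, 0, 0], [0, 0, 0], [0, 0, 0], [0, 0, 0], [0, 0, 0], [0, 0, 0]], "angular": [[0, 0, 0], [0, 0, 0], [0, 0, 0], [0, 0, 0], [0, 0, 0], [0, 0, 0], [0, 0, 0], [0, 0, 0]], "jaw": [0.8, 0.8, 0.8, 0, 0, 0, 0, 0]}}

```text
clock: 3.62
eef_pos: [0.5344, -0.3949, 0.0068]
orientation: [0.709, 0.706, 0.0, 0.0]
ft_force: [-0.3, 0.0, 0.6]
width: -0.0001
grip_force: 0.0
```

Run:
```python
from h import *
c=pickle.load(open("w3.pkl","rb")); print(plane(c,(255.5,216),.025)); print(sense()["eef_pos"])
```

```text
[ 0.53584739 -0.39531753  0.025     ]
[ 0.5343818  -0.39494829  0.00682475]
```

Run:
```python
from h import *
im,c=snap("wrist","w4"); pickle.dump(c,open("w4.pkl","wb"));print(sense()["width"])
```

```text
0.00019328300068571517
```

View pics/w4.png

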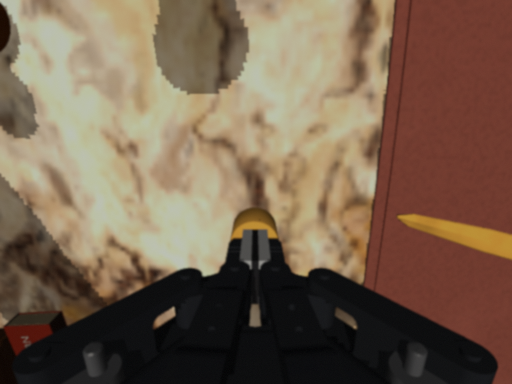

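Fingers are shut at (255,235) and the sharpener's edge shows beyond them at (255,215). I'll check whether it slipped out towards +y.

```bash
cat >> h.py <<'E'
def proj(c,p):
    K,D,E=c; q=np.linalg.inv(E)@np.append(p,1); return cv2.projectPoints(np.array([[q[0],-q[1],-q[2]]]),np.zeros(3),np.zeros(3),K,D)[0].ravel()
E
python3 - <<'E'
from h import *
c=pickle.load(open("w4.pkl","rb"))
for y in (-.396,-.385,-.375,-.37,-.365):
    print(y,*[proj(c,[.535,y+d,z]).round(1) for z,d in ((.025,0),(.025,.0145),(0,.0145))])
print("tip",proj(c,[.5344,-.395,.0068]),proj(c,[.5344,-.384,.0068]),proj(c,[.5344,-.395,.0068+.0187]))
E
```

```text
-0.396 [253.2 240.7] [253.1 217.4] [253.3 203.6]
-0.385 [253.1 223.1] [253.  198.9] [253.2 187.3]
-0.375 [253.  206.6] [252.9 181.4] [253.1 172.1]
-0.37 [253. 198.] [252.9 172.5] [253.1 164.3]
-0.365 [253.  189.4] [252.8 163.3] [253.1 156.3]
tip [252.39971925 226.79725482] [252.30573383 210.71125297] [252.16731667 239.4778439 ]
```

Call:
{"method": "play_rows", "body": {"xyz": [[0, 0, 0], [0, 0, 0], [0, 0, 0], [0, 0, 0], [0, 0, 0]], "angular": [[0, 0, 0], [0, 0, 0], [0, 0, 0], [0, 0, 0], [0, 0, 0]], "jaw": [0.8, 0.8, 0.8, 0.8, 0.8]}}

```text
clock: 4.3
eef_pos: [0.5344, -0.3949, 0.0067]
orientation: [0.709, 0.706, 0.0, 0.0]
ft_force: [0.2, 0.1, 0.0]
width: 0.0684
grip_force: 0.0
```

Run:
```python
from h import *
im,c=snap("wrist","w5"); pickle.dump(c,open("w5.pkl","wb"));print(sense()["width"],sense()["eef_pos"])
a=np.hstack([cv2.resize(cv2.imread(f"pics/{n}.png")[170:300,160:350],None,fx=2.1,fy=2.1,interpolation=cv2.INTER_CUBIC) for n in("w4","w5")])
print(a.shape); cv2.imwrite("pics/w45.png",a)
```

```text
0.06854771801155943 [ 0.5343693  -0.3949333   0.00673416]
(273, 798, 3)
```

View pics/w45.png

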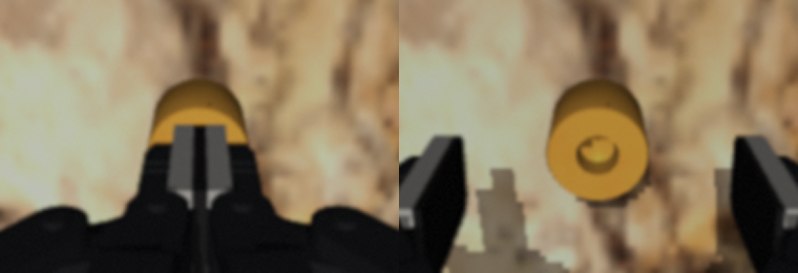

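The sharpener stands unmoved at (254,242). The closed fingers passed above it, so the real tips are roughly 2 cm higher than the reported TCP. I'll creep down and watch the force.

Call:
{"method": "play_rows", "body": {"xyz": [[0, 0, -0.5], [0, 0, 0], [0, 0, 0]], "angular": [[0, 0, 0], [0, 0, 0], [0, 0, 0]], "jaw": [0.8, 0.8, 0.8]}}

```text
clock: 4.72
eef_pos: [0.5342, -0.3948, 0.0015]
orientation: [0.709, 0.706, 0.0, -0.0]
ft_force: [0.0, -0.6, -0.7]
width: 0.0686
grip_force: 0.0
```

Call:
{"method": "play_rows", "body": {"xyz": [[0, 0, -0.3], [0, 0, 0], [0, 0, 0]], "angular": [[0, 0, 0], [0, 0, 0], [0, 0, 0]], "jaw": [0.8, 0.8, 0.8]}}

```text
clock: 5.1
eef_pos: [0.5344, -0.3949, -0.0013]
orientation: [0.708, 0.706, 0.0, 0.0]
ft_force: [-0.2, 0.2, -0.1]
width: 0.0684
grip_force: 0.0
```

Call:
{"method": "play_rows", "body": {"xyz": [[0, 0, -0.3], [0, 0, 0], [0, 0, 0]], "angular": [[0, 0, 0], [0, 0, 0], [0, 0, 0]], "jaw": [0.8, 0.8, 0.8]}}

```text
clock: 5.48
eef_pos: [0.5343, -0.3949, -0.0043]
orientation: [0.709, 0.706, 0.0, -0.0]
ft_force: [0.2, -0.6, -0.7]
width: 0.0683
grip_force: 0.0
```

Call:
{"method": "play_rows", "body": {"xyz": [[0, 0, -0.3], [0, 0, -0.3], [0, 0, 0], [0, 0, 0], [0, 0, 0], [0, 0, 0], [0, 0, 0], [0, 0, 0]], "angular": [[0, 0, 0], [0, 0, 0], [0, 0, 0], [0, 0, 0], [0, 0, 0], [0, 0, 0], [0, 0, 0], [0, 0, 0]], "jaw": [0.8, 0.8, 0.8, 0, 0, 0, 0, 0]}}

```text
clock: 6.48
eef_pos: [0.5347, -0.3952, -0.0098]
orientation: [0.709, 0.706, 0.0, 0.0]
ft_force: [-0.5, 0.7, 4.0]
width: 0.0263
grip_force: 59.2
```

Call:
{"method": "play_rows", "body": {"xyz": [[0, 0, 0], [0, 0, 0], [0, 0, -0.3], [0, 0, -0.2], [0, 0, 0], [0, 0, 0], [0, 0, 0], [0, 0, 0], [0, 0, 0]], "angular": [[0, 0, 0], [0, 0, 0], [0, 0, 0], [0, 0, 0], [0, 0, 0], [0, 0, 0], [0, 0, 0], [0, 0, 0], [0, 0, 0]], "jaw": [0.6, 0.6, 0.6, 0.6, 0.6, 0, 0, 0, 0]}}

```text
clock: 7.6
eef_pos: [0.5346, -0.3952, -0.0149]
orientation: [0.709, 0.706, 0.0, 0.0]
ft_force: [0.1, -0.5, 2.6]
width: 0.0267
grip_force: 59.2
```

Run:
```python
from h import *
im,c=snap("wrist","w6"); pickle.dump(c,open("w6.pkl","wb"));s=sense();print(s["width"],s["eef_pos"],s["grip_force"],s["ft_force"])
cv2.imwrite("pics/w6c.png",cv2.resize(im[150:310,150:360],None,fx=2.5,fy=2.5,interpolation=cv2.INTER_CUBIC))
```

```text
0.026806556551034793 [ 0.53463417 -0.39513567 -0.01491619] 59.20176386833191 [0.31877347 0.16714178 3.27978992]
```

View pics/w6c.png

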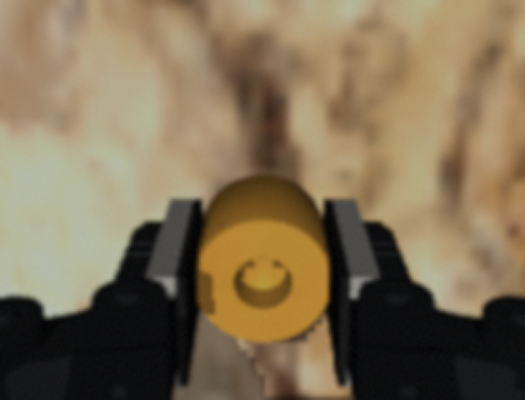

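Solid grip: the sharpener is between the pads. Lift and carry it over the tray at a safe height.

Call:
{"method": "play_rows", "body": {"xyz": [[0, 0, 2], [0, 0, 5], [0, 0, 6], [0, 0, 6], [0, 5, 0], [0, 6, 0], [0, 6, 0], [-0.8, 6, 0], [-0.8, 6, 0], [0, 4, 0]], "angular": [[0, 0, 0], [0, 0, 0], [0, 0, 0], [0, 0, 0], [0, 0, 0], [0, 0, 0], [0, 0, 0], [0, 0, 0], [0, 0, 0], [0, 0, 0]], "jaw": [0, 0, 0, 0, 0, 0, 0, 0, 0, 0]}}

```text
clock: 8.9
eef_pos: [0.5169, -0.0623, 0.1744]
orientation: [0.708, 0.706, -0.0, -0.001]
ft_force: [0.6, 0.1, -0.2]
width: 0.0265
grip_force: 59.2
```

Call:
{"method": "play_rows", "body": {"xyz": [[0, 0, 0], [0, 0, 0]], "angular": [[0, 0, 0], [0, 0, 0]], "jaw": [0, 0]}}

```text
clock: 9.15
eef_pos: [0.5184, -0.0652, 0.1746]
orientation: [0.708, 0.706, -0.0, 0.0]
ft_force: [-0.2, 0.0, -0.8]
width: 0.027
grip_force: 59.2
```

Run:
```python
from h import *
im,c=snap("wrist","w7"); pickle.dump(c,open("w7.pkl","wb"));s=sense();print(s["width"],s["eef_pos"],s["grip_force"])
```

```text
0.026666393327010637 [ 0.51844367 -0.06573167  0.17456644] 59.17473614215851
```

Call:
{"method": "play_rows", "body": {"xyz": [[0, 6, 0], [0, 6, 0], [0, 2, 0], [0, 0, 0], [0, 0, 0]], "angular": [[0, 0, 0], [0, 0, 0], [0, 0, 0], [0, 0, 0], [0, 0, 0]], "jaw": [0, 0, 0, 0, 0]}}

```text
clock: 9.82
eef_pos: [0.5187, 0.0736, 0.1746]
orientation: [0.709, 0.705, -0.0, 0.0]
ft_force: [-0.4, -0.1, -0.8]
width: 0.0266
grip_force: 59.2
```

Run:
```python
from h import *
im,c=snap("wrist","w8"); pickle.dump(c,open("w8.pkl","wb"));s=sense();print(s["width"],s["eef_pos"],s["grip_force"])
cv2.imwrite("pics/w78.png",np.hstack([cv2.resize(cv2.imread("pics/w7.png"),(400,300),interpolation=cv2.INTER_AREA),cv2.resize(im,(400,300),interpolation=cv2.INTER_AREA)]))
```

```text
0.02659283740990341 [0.51867641 0.07354468 0.17460996] 59.17512238025665
```

View pics/w78.png

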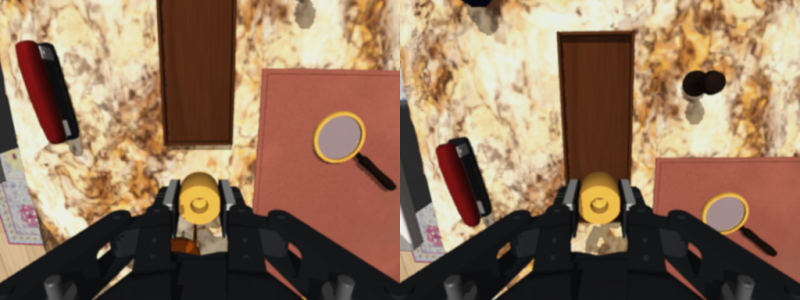

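w7 shows the tray's -y end (lower corners about (211,185) and (297,185) at full resolution) and w8 its +y end (about (202,41) and (298,41)). Dark stamp in w8 at (900,105)/(388,105 full res).

Run:
```python
from h import *
np.set_printoptions(precision=4,suppress=True)
for n,lim in (("w7",(0,215)),("w8",(25,215))):
    im=cv2.imread(f"pics/{n}.png"); c=pickle.load(open(n+".pkl","rb"))
    h=cv2.cvtColor(im,cv2.COLOR_BGR2HSV); m=((h[...,2]<115)&(h[...,1]>100)).astype(np.uint8); m[:,:195]=0;m[:,310:]=0;m[lim[1]:]=0
    m=cv2.morphologyEx(m,cv2.MORPH_OPEN,np.ones((5,5),np.uint8))
    k=max(cv2.findContours(m,0,2)[0],key=cv2.contourArea); x,y,w,hh=cv2.boundingRect(k); print(n,x,y,w,hh)
    for r in range(y+12,y+hh-12,30):
        xs=np.flatnonzero(m[r]); a,b=plane(c,(xs[0]-.5,r),.018),plane(c,(xs[-1]+.5,r),.018); print(r,xs[0],xs[-1],a[:2],b[:2],(a+b)[:2]/2,"w",b[0]-a[0])
    for col in (230,250,275):
        ys=np.flatnonzero(m[:200,col]); 
        print("col",col,ys[0],ys[-1],plane(c,(col,ys[0]-.5),.016)[:2],plane(c,(col,ys[-1]+.5),.016)[:2],plane(c,(col,ys[-1]+.5),0)[:2])
```

```text
w7 201 0 102 191
12 201 302 [0.4645 0.1066] [0.5697 0.1063] [0.5171 0.1065] w 0.1051945906732315
42 203 300 [0.4653 0.0781] [0.5687 0.0778] [0.517  0.0779] w 0.10334713668307688
72 204 300 [0.465  0.0483] [0.5697 0.048 ] [0.5174 0.0482] w 0.10476168363080907
102 206 300 [0.4657 0.0172] [0.5709 0.0169] [0.5183 0.0171] w 0.10523727133101551
132 207 298 [ 0.4652 -0.0154] [ 0.5699 -0.0157] [ 0.5176 -0.0156] w 0.10469752435976604
162 209 297 [ 0.4659 -0.0499] [ 0.5701 -0.0502] [ 0.518  -0.0501] w 0.10422510841061294
col 230 0 186 [0.4951 0.1186] [ 0.4901 -0.0802] [ 0.4886 -0.0844]
col 250 0 185 [0.5156 0.1185] [ 0.5143 -0.079 ] [ 0.514  -0.0832]
col 275 0 185 [0.5413 0.1185] [ 0.5444 -0.0791] [ 0.5456 -0.0833]
w8 201 40 100 175
52 202 299 [0.4644 0.2073] [0.5685 0.2067] [0.5164 0.207 ] w 0.10415204127264499
82 204 299 [0.465  0.1771] [0.5696 0.1766] [0.5173 0.1769] w 0.10454015739984235
112 205 297 [0.4645 0.1455] [0.5684 0.145 ] [0.5165 0.1453] w 0.1039287225503484
142 207 298 [0.4651 0.1123] [0.5708 0.1117] [0.5179 0.112 ] w 0.10568242999940575
172 209 296 [0.4656 0.0771] [0.5697 0.0766] [0.5177 0.0769] w 0.1040832510324396
202 210 295 [0.465  0.0398] [0.5699 0.0393] [0.5174 0.0396] w 0.10492956176067764
col 230 41 199 [0.4948 0.2187] [0.4899 0.0423] [0.4884 0.0373]
col 250 41 199 [0.516  0.2185] [0.5144 0.0422] [0.5141 0.0371]
col 275 40 199 [0.5425 0.2194] [0.545 0.042] [0.5462 0.037 ]
```

Call:
{"method": "play_rows", "body": {"xyz": [[0, -4.3, 0], [0, -4.2, 0], [0, 0, -5], [0, 0, -5], [0, 0, -4], [0, 0, -2], [0, 0, 0], [0, 0, 0]], "angular": [[0, 0, 0], [0, 0, 0], [0, 0, 0], [0, 0, 0], [0, 0, 0], [0, 0, 0], [0, 0, 0], [0, 0, 0]], "jaw": [0, 0, 0, 0, 0, 0, 0, 0]}}

```text
clock: 10.88
eef_pos: [0.5193, -0.0108, 0.0157]
orientation: [0.709, 0.705, 0.0, 0.001]
ft_force: [0.3, -0.7, -0.9]
width: 0.0262
grip_force: 59.2
```

Call:
{"method": "play_rows", "body": {"xyz": [[-0.1, 0, -1.5], [0, 0, -0.9], [0, 0, 0], [0, 0, 0]], "angular": [[0, 0, 0], [0, 0, 0], [0, 0, 0], [0, 0, 0]], "jaw": [0, 0, 0, 0]}}

```text
clock: 11.38
eef_pos: [0.5172, -0.0098, -0.0093]
orientation: [0.708, 0.706, -0.0, -0.0]
ft_force: [-0.0, 0.5, -0.2]
width: 0.0268
grip_force: 59.4
```

Call:
{"method": "play_rows", "body": {"xyz": [[0, 0, -0.2], [0, 0, 0], [0, 0, 0]], "angular": [[0, 0, 0], [0, 0, 0], [0, 0, 0]], "jaw": [0, 0, 0]}}

```text
clock: 11.75
eef_pos: [0.5178, -0.0099, -0.0107]
orientation: [0.708, 0.706, 0.0, 0.0]
ft_force: [-1.2, 0.4, 4.5]
width: 0.0267
grip_force: 59.8
```

Call:
{"method": "play_rows", "body": {"xyz": [[0, 0, 0], [0, 0, 0], [0, 0, 0], [0, 0, 2], [0, 0, 5], [0, 0, 6], [0, 0, 5], [-4, 5, 0], [-4, 6, 0]], "angular": [[0, 0, 0], [0, 0, 0], [0, 0, 0], [0, 0, 0], [0, 0, 0], [0, 0, 0], [0, 0, 0], [0, 0, 0], [0, 0, 0]], "jaw": [0.6, 0.6, 0.6, 0.6, 0.6, 0.6, 1, 1, 1]}}

```text
clock: 12.88
eef_pos: [0.4438, 0.0916, 0.1696]
orientation: [0.709, 0.705, 0.001, 0.001]
ft_force: [0.1, 1.1, 0.2]
width: 0.0857
grip_force: 0.0
```

Call:
{"method": "play_rows", "body": {"xyz": [[-4, 6, 0], [-1, 5, 0], [0, 0, 0], [0, 0, 0]], "angular": [[0, 0, 0], [0, 0, 0], [0, 0, 0], [0, 0, 0]], "jaw": [1, 1, 1, 1]}}

```text
clock: 13.38
eef_pos: [0.3991, 0.1926, 0.1686]
orientation: [0.708, 0.706, -0.0, 0.0]
ft_force: [-0.9, -0.5, 1.6]
width: 0.0851
grip_force: 0.0
```

Run:
```python
from h import *
im,c=snap("wrist","w9"); pickle.dump(c,open("w9.pkl","wb"));s=sense();print(s["width"],s["eef_pos"])
for p in ([.357,.273,.058],[.66,.15,.05],[.5085,.37,.017],[.517,-.011,.025]): print(proj(c,p))
```

```text
0.08535484906376795 [0.39927241 0.19210316 0.16860938]
[208.54073429 102.35356265]
[484.32882816 218.69494628]
[360.5082451    4.68643032]
[340.43597606 322.96330193]
```

View pics/w9.png

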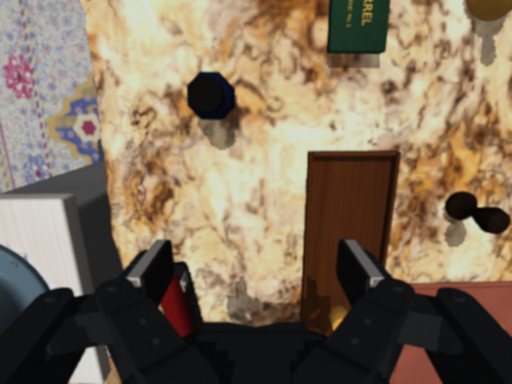

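w9: bottle cap at (206,97), body at (212,97); dark stamp top at (493,218) and foot at (461,206); sharpener standing in the tray at (342,318); tin at (360,25). I'll move closer for a second view.

Call:
{"method": "play_rows", "body": {"xyz": [[-2.5, 5, 0], [-1.5, 4, 0], [0, 0, 0], [0, 0, 0]], "angular": [[0, 0, 0], [0, 0, 0], [0, 0, 0], [0, 0, 0]], "jaw": [1, 1, 1, 1]}}

```text
clock: 13.92
eef_pos: [0.3597, 0.2817, 0.1686]
orientation: [0.709, 0.705, -0.0, 0.0]
ft_force: [1.0, -0.6, -0.5]
width: 0.0852
grip_force: 0.0
```

Run:
```python
from h import *
np.set_printoptions(precision=4,suppress=True)
im,c=snap("wrist","w10"); pickle.dump(c,open("w10.pkl","wb"));s=sense();print(s["width"],s["eef_pos"])
V=[(cv2.imread("pics/w9.png"),pickle.load(open("w9.pkl","rb")),(206,97)),(im,c,proj(c,[.357,.273,.058]))]
print(V[1][2])
caps=[]
for im,c,p in V:
    k=blob(im,(0,0,0),(180,255,110),p,32); M=cv2.moments(k); body=np.array([M["m10"],M["m01"]])/M["m00"]; (cx,cy),r=cv2.minEnclosingCircle(k)
    k2=blob(im,(0,0,0),(180,255,22),p,32); (ax,ay),r2=cv2.minEnclosingCircle(k2); print("dark",body,(cx,cy),r,"cap",(ax,ay),r2, cv2.contourArea(k2))
    q=circ(im,0,0,p,26,13,24); print("hough",q); caps.append(((ax,ay),q[:2]))
    print(plane(c,body,.035),plane(c,(ax,ay),.058))
for j in (0,1): print(tri([ray(V[i][1],caps[i][j]) for i in (0,1)]))
```

```text
0.08552723817862828 [0.3597 0.2816 0.1686]
[250.6397 192.405 ]
dark [211.3065  97.7181] (208.5, 99.30357360839844) 28.909183502197266 cap (211.55555725097656, 95.77777862548828) 24.203453063964844 1354.0
hough [208.5   95.5   23.85]
[0.3564 0.2784 0.035 ] [0.3601 0.2789 0.058 ]
dark [251.0389 183.3117] (250.26177978515625, 187.79640197753906) 29.13582992553711 cap (248.92176818847656, 184.3095245361328) 18.001419067382812 814.5
hough [248.5  175.5   21.85]
[0.3572 0.2769 0.035 ] [0.3553 0.2816 0.058 ]
(array([0.3566, 0.279 , 0.0452]), [np.float64(0.0017186744002528774), np.float64(0.0017186744002528017)])
(array([0.3528, 0.282 , 0.0209]), [np.float64(0.0014885483897850126), np.float64(0.001488548389785076)])
```

Call:
{"method": "play_rows", "body": {"xyz": [[-0.3, -0.5, -5], [0, 0, -5], [0, 0, -4], [0, 0, -2], [0, 0, -1.8], [0, 0, 0], [0, 0, 0]], "angular": [[0, 0, 0], [0, 0, 0], [0, 0, 0], [0, 0, 0], [0, 0, 0], [0, 0, 0], [0, 0, 0]], "jaw": [1, 1, 1, 1, 1, 1, 1]}}

```text
clock: 14.85
eef_pos: [0.3568, 0.2774, -0.0087]
orientation: [0.709, 0.705, 0.0, 0.0]
ft_force: [0.4, -0.5, 0.1]
width: 0.0852
grip_force: 0.0
```

Call:
{"method": "play_rows", "body": {"xyz": [[0, 0, 0], [0, 0, 0], [0, 0, 0], [0, 0, 0]], "angular": [[0, 0, 0], [0, 0, 0], [0, 0, 0], [0, 0, 0]], "jaw": [0, 0, 0, 0]}}

```text
clock: 15.35
eef_pos: [0.3564, 0.2782, -0.0083]
orientation: [0.708, 0.706, 0.001, 0.0]
ft_force: [-2.2, -0.9, 7.0]
width: 0.0461
grip_force: 61.7
```

Call:
{"method": "play_rows", "body": {"xyz": [[0, 0, 2], [0, 0, 5], [0, 0, 6], [0, 0, 4], [0, 0, 0], [0, 0, 0]], "angular": [[0, 0, 0], [0, 0, 0], [0, 0, 0], [0, 0, 0], [0, 0, 0], [0, 0, 0]], "jaw": [0, 0, 0, 0, 0, 0]}}

```text
clock: 16.1
eef_pos: [0.3554, 0.2776, 0.1599]
orientation: [0.708, 0.706, -0.0, -0.0]
ft_force: [0.2, -1.0, -2.2]
width: 0.0463
grip_force: 62.4
```

Run:
```python
from h import *
np.set_printoptions(precision=4,suppress=True)
im,c=snap("wrist","w11"); pickle.dump(c,open("w11.pkl","wb"));s=sense();print(s["width"],s["eef_pos"],s["ft_force"])
cv2.imwrite("pics/w11c.png",np.hstack([cv2.resize(im[120:320,140:380],None,fx=1.65,fy=2,interpolation=cv2.INTER_CUBIC),cv2.resize(cv2.imread("pics/w10.png"),(400,400))]))
# click-free check: predicted cap centre if bottle y = tcp y
for dy in (-.005,0,.005): print(dy,proj(c,s["eef_pos"]+np.array([0,dy,.058+.0085])))
```

```text
0.04660693877834518 [0.3548 0.2773 0.1593] [-0.7624  0.7277 -1.7386]
-0.005 [249.779  299.3306]
0 [249.6807 289.2709]
0.005 [249.5803 278.9324]
```

View pics/w11c.png

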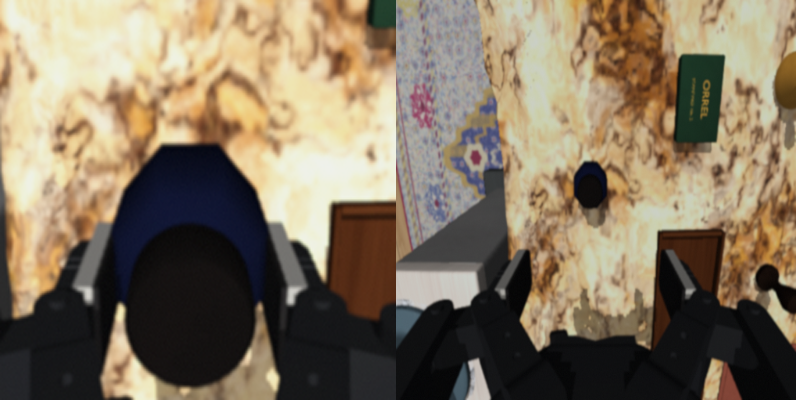

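Bottle held upright between the pads (w11 crop, cap centre about (255,272) full res; tin and tray clear). It sits about 4 mm to +y of the TCP.

Call:
{"method": "play_rows", "body": {"xyz": [[4, -5.3, 0], [4, -5.3, 0], [4, -5.3, 0], [4.2, -5.4, 0], [0, 0, -5], [0, 0, -4], [0, 0, -3], [0, 0, -2], [0, 0, 0], [0, 0, 0]], "angular": [[0, 0, 0], [0, 0, 0], [0, 0, 0], [0, 0, 0], [0, 0, 0], [0, 0, 0], [0, 0, 0], [0, 0, 0], [0, 0, 0], [0, 0, 0]], "jaw": [0, 0, 0, 0, 0, 0, 0, 0, 0, 0]}}

```text
clock: 17.4
eef_pos: [0.5069, 0.0789, 0.0205]
orientation: [0.708, 0.706, -0.0, -0.0]
ft_force: [-0.1, -0.2, -1.4]
width: 0.0465
grip_force: 62.3
```

Call:
{"method": "play_rows", "body": {"xyz": [[1, -1.4, 0], [0, 0, -1.2], [0, 0, -1], [0, 0, 0], [0, 0, 0]], "angular": [[0, 0, 0], [0, 0, 0], [0, 0, 0], [0, 0, 0], [0, 0, 0]], "jaw": [0, 0, 0, 0, 0]}}

```text
clock: 18.02
eef_pos: [0.5169, 0.065, -0.0015]
orientation: [0.708, 0.706, -0.0, -0.0]
ft_force: [-0.1, 0.2, -0.7]
width: 0.0465
grip_force: 62.4
```

Call:
{"method": "play_rows", "body": {"xyz": [[0, 0, -0.3], [0, 0, 0], [0, 0, 0]], "angular": [[0, 0, 0], [0, 0, 0], [0, 0, 0]], "jaw": [0, 0, 0]}}

```text
clock: 18.4
eef_pos: [0.5176, 0.065, -0.0041]
orientation: [0.708, 0.706, 0.0, 0.0]
ft_force: [-0.4, -0.4, -0.6]
width: 0.0464
grip_force: 62.4
```

Call:
{"method": "play_rows", "body": {"xyz": [[0, 0, -0.15], [0, 0, 0], [0, 0, 0]], "angular": [[0, 0, 0], [0, 0, 0], [0, 0, 0]], "jaw": [0, 0, 0]}}

```text
clock: 18.77
eef_pos: [0.5177, 0.065, -0.0041]
orientation: [0.708, 0.706, 0.0, 0.0]
ft_force: [-4.4, -0.3, 13.5]
width: 0.0462
grip_force: 63.9
```

Call:
{"method": "play_rows", "body": {"xyz": [[0, 0, 0], [0, 0, 0], [0, 0, 0], [0, 0, 3], [0, 0, 5], [0, 0, 5], [0, 0, 4], [4, 2, 0], [4, 2, 0], [0, 0, 0]], "angular": [[0, 0, 0], [0, 0, 0], [0, 0, 0], [0, 0, 0], [0, 0, 0], [0, 0, 0], [0, 0, 0], [0, 0, 0], [0, 0, 0], [0, 0, 0]], "jaw": [0.85, 0.85, 0.85, 0.85, 0.9, 1, 1, 1, 1, 1]}}

```text
clock: 20.02
eef_pos: [0.5993, 0.1059, 0.1631]
orientation: [0.708, 0.706, 0.0, 0.0]
ft_force: [-0.7, 0.3, -0.2]
width: 0.0852
grip_force: 0.0
```

Run:
```python
from h import *
np.set_printoptions(precision=4,suppress=True)
c9=pickle.load(open("w9.pkl","rb")); c8=pickle.load(open("w8.pkl","rb"))
print("w9 foot",plane(c9,(461,206),.012))
im,c=snap("wrist","w12"); pickle.dump(c,open("w12.pkl","wb"));s=sense();print(s["width"],s["eef_pos"])
for z in (0,.06): print(z,proj(c,[.66,.15,z]))
bk=proj(c,[.5173,.0685,.058]); print("bottle cap exp",bk)
h=cv2.cvtColor(im,cv2.COLOR_BGR2HSV)
k=blob(im,(0,0,0),(180,255,60),proj(c,[.66,.15,.04]),50); print("dark",cv2.boundingRect(k),cv2.minAreaRect(k),cv2.contourArea(k))
k=blob(im,(0,0,0),(180,255,40),bk,40); print("bottle",cv2.boundingRect(k))
```

```text
w9 foot [0.6594 0.1523 0.012 ]
0.0856427764560476 [0.5976 0.1053 0.1632]
0 [305.2235 136.5362]
0.06 [316.2119 141.6461]
bottle cap exp [174.9677 220.4365]
dark (294, 121, 40, 34) ((313.4500427246094, 137.65000915527344), (39.84469223022461, 31.939001083374023), 18.43494987487793) 996.5
bottle (157, 188, 52, 72)
```

Run:
```python
from h import *
np.set_printoptions(precision=4,suppress=True)
V=[]
for n,p in (("w9",(478,212)),("w12",(313,138)),("w8",(388,105)),("w10",None)):
    im=cv2.imread(f"pics/{n}.png"); c=pickle.load(open(n+".pkl","rb"))
    p=proj(c,[.66,.151,.035]) if p is None else p
    k=blob(im,(0,0,0),(180,255,60),p,42).reshape(-1,2).astype(float)
    a=proj(c,[.66,.151,0]);b=proj(c,[.66,.151,.07]); d=(b-a)/np.linalg.norm(b-a); t=(k-a)@d; e=np.array([-d[1],d[0]]); w=(k-a)@e
    # end points along lean axis; top centre = far end minus radius of grip
    top=a+d*(t.max()-(w[t>t.max()-12].max()-w[t>t.max()-12].min())/2)+e*(w.max()+w.min())/2
    V.append((c,top)); print(n,"top",top,"pred",b,"lat off px",(w.max()+w.min())/2,"t",t.min(),t.max())
print(tri([ray(*v) for v in V[:3]])); print(tri([ray(*v) for v in V[:2]]))
```

```text
w9 top [498.8421 223.5314] pred [498.921  224.6534] lat off px -0.9820627260101489 t -8.783361364881618 59.40439851767226
w12 top [318.2435 140.19  ] pred [318.5856 141.6296] lat off px -1.1741860262320696 t -11.68236113196995 28.21710200526434
w8 top [401.7179 105.5392] pred [402.7271 105.6209] lat off px -0.1252407079695521 t -10.783137103503933 42.64262391442805
w10 top [505.731  289.5404] pred [511.4749 294.6511] lat off px -0.7686675208869023 t -7.470281953195138 55.09145382811336
(array([0.6598, 0.1518, 0.0692]), [np.float64(0.0004697642530053022), np.float64(0.00045081170560247854), np.float64(0.0007780539840195787)])
(array([0.6596, 0.1523, 0.07  ]), [np.float64(1.876462064387076e-05), np.float64(1.876462064392294e-05)])
```

Call:
{"method": "play_rows", "body": {"xyz": [[3.1, 2.3, 0], [3.1, 2.3, 0], [0, 0, -5], [0, 0, -5], [0, 0, -3], [0, 0, -2.2], [0, 0, 0], [0, 0, 0]], "angular": [[0, 0, 0], [0, 0, 0], [0, 0, 0], [0, 0, 0], [0, 0, 0], [0, 0, 0], [0, 0, 0], [0, 0, 0]], "jaw": [1, 1, 1, 1, 1, 1, 1, 1]}}

```text
clock: 21.08
eef_pos: [0.6594, 0.1506, 0.0135]
orientation: [0.709, 0.706, 0.0, 0.0]
ft_force: [0.4, -0.7, -0.5]
width: 0.0853
grip_force: 0.0
```

Call:
{"method": "play_rows", "body": {"xyz": [[0, 0, 0], [0, 0, 0], [0, 0, 0], [0, 0, 0], [0, 0, 0]], "angular": [[0, 0, 0], [0, 0, 0], [0, 0, 0], [0, 0, 0], [0, 0, 0]], "jaw": [0, 0, 0, 0, 0]}}

```text
clock: 21.7
eef_pos: [0.6599, 0.151, 0.013]
orientation: [0.709, 0.706, 0.001, 0.0]
ft_force: [0.2, 0.0, 5.9]
width: 0.0271
grip_force: 58.7
```

Call:
{"method": "play_rows", "body": {"xyz": [[0, 0, 2], [0, 0, 4], [0, 0, 2], [-4, -0.1, 0], [-4, -0.1, 0], [-4, -0.1, 0], [-2.3, 0, 0], [0, 0, 0], [0, 0, 0]], "angular": [[0, 0, 0], [0, 0, 0], [0, 0, 0], [0, 0, 0], [0, 0, 0], [0, 0, 0], [0, 0, 0], [0, 0, 0], [0, 0, 0]], "jaw": [0, 0, 0, 0, 0, 0, 0, 0, 0]}}

```text
clock: 22.82
eef_pos: [0.5173, 0.1479, 0.0922]
orientation: [0.709, 0.706, 0.0, 0.0]
ft_force: [-0.2, 1.4, -0.7]
width: 0.0269
grip_force: 59.3
```

Run:
```python
from h import *
im,c=snap("wrist","w13"); pickle.dump(c,open("w13.pkl","wb"))
print(sense()["eef_pos"],sense()["width"])
```

```text
[0.51761019 0.14791524 0.09226835] 0.027034170015957683
```

Call:
{"method": "play_rows", "body": {"xyz": [[0, 0, -3], [0, 0, -2.5], [0, 0, -1.6], [0, 0, 0], [0, 0, 0]], "angular": [[0, 0, 0], [0, 0, 0], [0, 0, 0], [0, 0, 0], [0, 0, 0]], "jaw": [0, 0, 0, 0, 0]}}

```text
clock: 23.5
eef_pos: [0.5175, 0.148, 0.0218]
orientation: [0.709, 0.706, 0.001, 0.0]
ft_force: [-0.3, -0.3, -0.5]
width: 0.0267
grip_force: 59.2
```

Call:
{"method": "play_rows", "body": {"xyz": [[0, 0, -0.3], [0, 0, 0], [0, 0, 0]], "angular": [[0, 0, 0], [0, 0, 0], [0, 0, 0]], "jaw": [0, 0, 0]}}

```text
clock: 23.88
eef_pos: [0.5165, 0.1479, 0.0185]
orientation: [0.709, 0.706, 0.0, 0.0]
ft_force: [-0.1, -0.9, -0.7]
width: 0.0267
grip_force: 59.2
```

Call:
{"method": "play_rows", "body": {"xyz": [[0, 0, -0.15], [0, 0, 0], [0, 0, 0]], "angular": [[0, 0, 0], [0, 0, 0], [0, 0, 0]], "jaw": [0, 0, 0]}}

```text
clock: 24.25
eef_pos: [0.5168, 0.148, 0.0172]
orientation: [0.709, 0.706, 0.0, 0.0]
ft_force: [0.3, 0.3, 4.0]
width: 0.0271
grip_force: 59.5
```

Call:
{"method": "play_rows", "body": {"xyz": [[0, 0, 0], [0, 0, 0], [0, 0, 0], [0, 0, 4], [0, 0, 6], [0, 0, 5], [-2, -5, 0], [-2, -5, 0], [-2, -5, 0], [-2, -5, 0]], "angular": [[0, 0, 0], [0, 0, 0], [0, 0, 0], [0, 0, 0], [0, 0, 0], [0, 0, 0], [0, 0, 0], [0, 0, 0], [0, 0, 0], [0, 0, 0]], "jaw": [0.7, 0.7, 0.7, 0.7, 0.7, 1, 1, 1, 1, 1]}}

```text
clock: 25.5
eef_pos: [0.4355, -0.0535, 0.1668]
orientation: [0.708, 0.706, 0.0, 0.0]
ft_force: [1.3, -0.4, 0.6]
width: 0.0857
grip_force: 0.0
```

Call:
{"method": "play_rows", "body": {"xyz": [[-2, -5, 0], [-2, -5, 0], [-1, -5, 0], [0, -3, 0], [0, 0, 0], [0, 0, 0]], "angular": [[0, 0, 0], [0, 0, 0], [0, 0, 0], [0, 0, 0], [0, 0, 0], [0, 0, 0]], "jaw": [1, 1, 1, 1, 1, 1]}}

```text
clock: 26.25
eef_pos: [0.386, -0.2314, 0.1665]
orientation: [0.708, 0.706, 0.0, -0.001]
ft_force: [-0.6, 0.1, 0.7]
width: 0.0854
grip_force: 0.0
```

Run:
```python
from h import *
np.set_printoptions(precision=4,suppress=True)
im,c=snap("wrist","w14"); pickle.dump(c,open("w14.pkl","wb")); print(sense()["eef_pos"])
g=np.array([.379,-.272])
for it in range(3):
    V=[]
    for n in ("w1","w2","w14"):
        im=cv2.imread(f"pics/{n}.png"); c=pickle.load(open(n+".pkl","rb"))
        a=proj(c,[*g,0]);b=proj(c,[*g,.074])
        k=blob(im,(5,190,20),(17,255,255),(a+b)/2,40).reshape(-1,2).astype(float)
        d=(b-a)/np.linalg.norm(b-a); t=(k-a)@d; e=np.array([-d[1],d[0]]); w=(k-a)@e
        s=t>t.max()-12
        top=a+d*(t.max()-(w[s].max()-w[s].min())/2)+e*(w[s].max()+w[s].min())/2
        V.append((c,top))
        if it==2: print(n,"top",top,"pred",b,"t",t.min(),t.max(),"w",w.min(),w.max(),np.linalg.norm(b-a))
    p,r=tri([ray(*v) for v in V]); print(p,r); g=p[:2]
```

```text
[ 0.3861 -0.2311  0.1665]
[ 0.3784 -0.2711  0.0676] [np.float64(0.0017422128041252023), np.float64(0.0012763669384067632), np.float64(0.000738806521653822)]
[ 0.3785 -0.2711  0.0677] [np.float64(0.0018006830099516855), np.float64(0.0013680996899857567), np.float64(0.0006898612291758503)]
w1 top [109.0327  79.3613] pred [107.3965  77.6425] t -11.06668358722753 40.81155277851318 w -15.887475230776225 12.79790588402725 30.315484771254845
w2 top [192.8941 133.6923] pred [190.3912 134.525 ] t -11.654879456839982 23.128557815737796 w -13.743035396451925 13.801041108722096 13.117713201797732
w14 top [246.1067 224.1247] pred [245.8208 227.2287] t -11.288541544971348 32.20156957985143 w -13.800499834008841 13.73758431099706 23.23829604338597
[ 0.3785 -0.2711  0.0677] [np.float64(0.00180116342238421), np.float64(0.0013685026829098124), np.float64(0.0006902056395495646)]
```

Call:
{"method": "play_rows", "body": {"xyz": [[-0.8, -4, 0], [0, 0, -5], [0, 0, -5], [0, 0, -3], [0, 0, -2.2], [0, 0, 0], [0, 0, 0]], "angular": [[0, 0, 0], [0, 0, 0], [0, 0, 0], [0, 0, 0], [0, 0, 0], [0, 0, 0], [0, 0, 0]], "jaw": [1, 1, 1, 1, 1, 1, 1]}}

```text
clock: 27.18
eef_pos: [0.379, -0.2719, 0.0156]
orientation: [0.708, 0.706, 0.0, 0.0]
ft_force: [-0.6, 0.2, 0.4]
width: 0.0857
grip_force: 0.0
```

Call:
{"method": "play_rows", "body": {"xyz": [[0, 0, 0], [0, 0, 0], [0, 0, 0], [0, 0, 0], [0, 0, 0]], "angular": [[0, 0, 0], [0, 0, 0], [0, 0, 0], [0, 0, 0], [0, 0, 0]], "jaw": [0, 0, 0, 0, 0]}}

```text
clock: 27.8
eef_pos: [0.3787, -0.2726, 0.0155]
orientation: [0.709, 0.706, 0.0, 0.001]
ft_force: [-0.8, 0.3, 5.9]
width: 0.0256
grip_force: 58.6
```

Run:
```python
from h import *
np.set_printoptions(precision=4,suppress=True)
for n in ("w10","w12","w13","top0"):
    im=cv2.imread(f"pics/{n}.png"); c=cam("top") if n=="top0" else pickle.load(open(n+".pkl","rb"))
    p=proj(c,[.5085,.37,.017]); k=blob(im,(60,70,20),(95,255,140),p,90 if n!="top0" else 25)
    r=cv2.minAreaRect(k); bp=np.array([plane(c,q,.017) for q in cv2.boxPoints(r)]); s=[np.linalg.norm(bp[i]-bp[i+1])for i in(0,1)]
    print(n,r,bp.mean(0),s)
```

```text
w10 ((387.87640380859375, 94.4008560180664), (55.60748291015625, 85.96014404296875), 5.04245138168335) [0.5076 0.3704 0.017 ] [np.float64(0.0887151355648865), np.float64(0.06023114860833175)]Traceback (most recent call last):
  File "<stdin>", line 5, in <module>
  File "h.py", line 31, in blob
    return max(cs,key=cv2.contourArea)
ValueError: max() iterable argument is empty
```

Call:
{"method": "play_rows", "body": {"xyz": [[0, 0, 3], [0, 0, 6], [0, 0, 6], [0, 5, 0], [1, 6, 0], [2, 6, 0], [2, 6, 0], [2, 6, 0], [2, 6, 0]], "angular": [[0, 0, 0], [0, 0, 0], [0, 0, 0], [0, 0, 0], [0, 0, 0], [0, 0, 0], [0, 0, 0], [0, 0, 0], [0, 0, 0]], "jaw": [0, 0, 0, 0, 0, 0, 0, 0, 0]}}

```text
clock: 28.92
eef_pos: [0.4677, 0.077, 0.1648]
orientation: [0.709, 0.706, 0.0, 0.0]
ft_force: [1.6, -1.4, 0.1]
width: 0.0256
grip_force: 58.9
```

Call:
{"method": "play_rows", "body": {"xyz": [[1, 5.5, 0], [1, 5.5, 0], [1, 5.5, 0], [1, 5.5, 0], [0, 5.5, 0], [0, 1.5, 0], [0, 0, 0], [0, 0, 0]], "angular": [[0, 0, 0], [0, 0, 0], [0, 0, 0], [0, 0, 0], [0, 0, 0], [0, 0, 0], [0, 0, 0], [0, 0, 0]], "jaw": [0, 0, 0, 0, 0, 0, 0, 0]}}

```text
clock: 29.92
eef_pos: [0.5074, 0.3635, 0.1647]
orientation: [0.709, 0.705, -0.0, 0.0]
ft_force: [0.6, -1.4, -0.7]
width: 0.0254
grip_force: 59.0
```

Run:
```python
from h import *
np.set_printoptions(precision=4,suppress=True)
im,c=snap("wrist","w15"); pickle.dump(c,open("w15.pkl","wb")); print(sense()["eef_pos"])
R_=[]
for n in ("w10","top0"):
    im=cv2.imread(f"pics/{n}.png"); c=cam("top") if n=="top0" else pickle.load(open(n+".pkl","rb"))
    p=proj(c,[.5085,.37,.017]); k=blob(im,(45,40,20),(95,255,140),p,90 if n!="top0" else 25); q=cv2.minAreaRect(k); R_.append(ray(c,q[0])); print(q,plane(c,q[0],.017))
print(tri(R_))
```

```text
[0.5075 0.3634 0.1648]
((388.1434020996094, 93.92212677001953), (56.76591873168945, 87.09539031982422), 5.19442892074585) [0.5074 0.3724 0.017 ]
((154.5, 178.0), (14.0, 23.0), 90.0) [0.5081 0.3703 0.017 ]
(array([0.5086, 0.372 , 0.0134]), [np.float64(0.0006599109160605832), np.float64(0.0006599109160604844)])
```

Call:
{"method": "play_rows", "body": {"xyz": [[0, 0.7, 0], [0, 0, -4], [0, 0, -4], [0, 0, -3], [0, 0, -1.6], [0, 0, 0], [0, 0, 0]], "angular": [[0, 0, 0], [0, 0, 0], [0, 0, 0], [0, 0, 0], [0, 0, 0], [0, 0, 0], [0, 0, 0]], "jaw": [0, 0, 0, 0, 0, 0, 0]}}

```text
clock: 30.85
eef_pos: [0.5085, 0.3726, 0.0403]
orientation: [0.709, 0.706, 0.001, 0.0]
ft_force: [-0.3, 0.1, -0.1]
width: 0.025
grip_force: 59.0
```

Call:
{"method": "play_rows", "body": {"xyz": [[0, 0, -0.3], [0, 0, 0], [0, 0, 0]], "angular": [[0, 0, 0], [0, 0, 0], [0, 0, 0]], "jaw": [0, 0, 0]}}

```text
clock: 31.22
eef_pos: [0.5076, 0.3722, 0.0361]
orientation: [0.709, 0.706, 0.0, 0.0]
ft_force: [0.7, -0.4, -0.6]
width: 0.0253
grip_force: 59.0
```

Call:
{"method": "play_rows", "body": {"xyz": [[0, -0.1, -0.3], [0, 0, 0], [0, 0, 0]], "angular": [[0, 0, 0], [0, 0, 0], [0, 0, 0]], "jaw": [0, 0, 0]}}

```text
clock: 31.6
eef_pos: [0.5073, 0.371, 0.0326]
orientation: [0.709, 0.706, -0.0, -0.0]
ft_force: [-0.1, -0.6, -0.0]
width: 0.0252
grip_force: 59.0
```

Call:
{"method": "play_rows", "body": {"xyz": [[0, 0, -0.15], [0, 0, 0], [0, 0, 0]], "angular": [[0, 0, 0], [0, 0, 0], [0, 0, 0]], "jaw": [0, 0, 0]}}

```text
clock: 31.98
eef_pos: [0.5076, 0.3715, 0.032]
orientation: [0.708, 0.706, 0.001, -0.0]
ft_force: [-2.3, 0.1, 6.3]
width: 0.0254
grip_force: 59.5
```

Contact on the lid. I'll release, rise and back off towards the robot for a check.

Call:
{"method": "play_rows", "body": {"xyz": [[0, 0, 0], [0, 0, 0], [0, 0, 0], [0, 0, 4], [0, 0, 6], [0, 0, 6], [-4, -4, 0], [-4, -5, 2], [0, -5, 2], [0, 0, 0]], "angular": [[0, 0, 0], [0, 0, 0], [0, 0, 0], [0, 0, 0], [0, 0, 0], [0, 0, 0], [0, 0, 0], [0, 0, 0], [0, 0, 0], [0, 0, 0]], "jaw": [0.7, 0.7, 0.7, 0.7, 0.7, 0.7, 0.7, 0.7, 0.7, 0.7]}}

```text
clock: 33.22
eef_pos: [0.4305, 0.2324, 0.2318]
orientation: [0.71, 0.704, 0.001, 0.001]
ft_force: [-0.1, 1.1, 0.1]
width: 0.0597
grip_force: 0.0
```

Call:
{"method": "play_rows", "body": {"xyz": [[0, -3, 2], [0, 0, 0], [0, 0, 0]], "angular": [[0, 0, 0], [0, 0, 0], [0, 0, 0]], "jaw": [0.7, 0.7, 0.7]}}

```text
clock: 33.6
eef_pos: [0.4302, 0.2052, 0.2492]
orientation: [0.708, 0.706, 0.0, -0.0]
ft_force: [0.5, 0.2, -0.3]
width: 0.0598
grip_force: 0.0
```

Run:
```python
from h import *
np.set_printoptions(precision=4,suppress=True)
im,c=snap("wrist","w16"); t,ct=snap("top","top1"); s,_=snap("scene","scene1"); print(sense()["eef_pos"])
a=cv2.resize(im,(400,300)); b=cv2.resize(s[170:290,50:300],(400,192),interpolation=cv2.INTER_CUBIC); d=cv2.resize(t[110:250,130:370],(400,233),interpolation=cv2.INTER_CUBIC)
o=np.zeros((600,800,3),np.uint8); o[:300,:400]=a; o[:192,400:]=b; o[300:533,:400]=d; cv2.imwrite("pics/fin.png",o)
for n,p in (("brown",[.5085,.371,.074]),("dark",[.517,.1485,.07]),("bottle",[.517,.0685,.058]),("sharp",[.518,-.011,.025])): print(n,"wrist",proj(c,p)*400/512,"top",(proj(ct,p)-[130,110])*400/240+[0,300])
```

```text
[0.4298 0.2052 0.249 ]
brown wrist [253.08    18.7928] top [ 31.547  411.1577]
dark wrist [249.4321 166.4003] top [145.9252 409.0606]
bottle wrist [245.1937 204.7485] top [187.1582 410.2481]
sharp wrist [240.1854 230.1446] top [227.2246 411.6352]
```

View pics/fin.png

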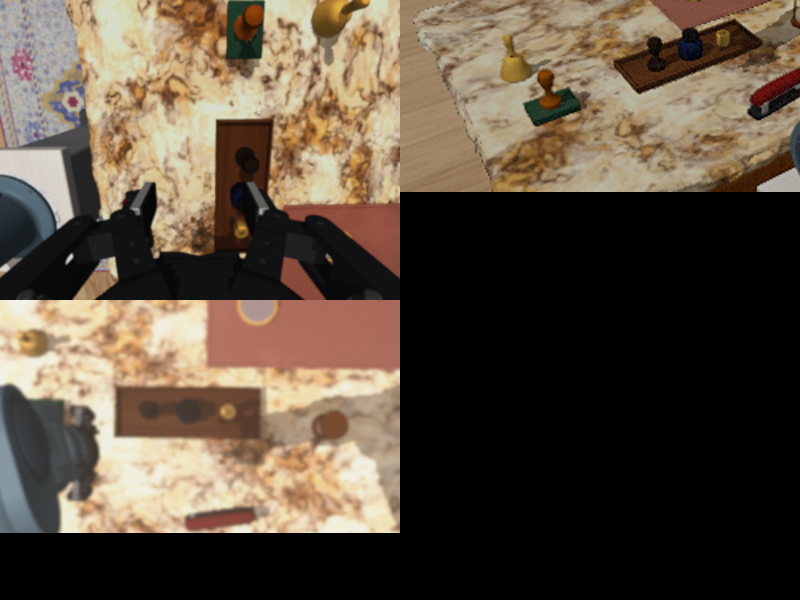

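The scene view shows all four upright: brown stamp on the lid at (547,90), and dark stamp, bottle and sharpener in line at (655,52), (690,42) and (723,37). In the top view they sit at (149,410), (188,411) and (228,411), matching the predicted (146,409), (187,410) and (227,412); bell and timer are still in place.

```bash
python3 -c "
from workcell import robot; print(robot.job_done())"
```

```text
the job is handed in; nothing more can be done
None
```

I handed the job in at about 34 s. In the last pictures the bottle, dark stamp and sharpener stood upright in line in the tray and the brown stamp stood on the tin's lid, with the timer and bell in place; no verdict came back.

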